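# Lay the lens case down and shut the box

### The arm

A 7-joint arm with a two-finger parallel gripper is mounted at the origin on the work surface. World frame = base frame: x ahead of the robot, y to its left, z up, the work surface at z = 0. Lengths are in m, angles in rad, forces in N, time in s.
With the tool pointing down it reaches from about 0.4 to 0.85 m from the base axis. Payload 4.5 kg.
Tool frame: the origin (TCP) lies at the very end of the fingers, on their centre line; the grasp point (between the pads) lies 19 mm behind it; z points along the fingers, y is the line along which they close (so a half turn about z gives the same grasp; the last joint's range is limited). The gripper opens to 88 mm and grips with 3 to 60 N. Pads are 18 mm wide; open, the fingers measure 123 mm over their backs; the gripper's body (75 mm by 187 mm) begins 45 mm behind the grasp point.
Start: joints at [-1.296, 0.689, -0.195, 1.565, 0.157, 0.902, -0.215], TCP at [0.149, 0.607, 0.205] pointing down, gripper open.
Joint ranges: [-3.01, 3.01], [-0.46, 2.08], [-1.47, 1.51], [0.13, 2.56], [-1, 4.14], [0.04, 2.09], [-2.66, 2.66]. Speed limits (rad/s): [2.57, 2.57, 3.14, 3.14, 3.14, 3.14, 3.14].

### API

Orientations are given as a unit quaternion [x, y, z, w].
In Python, from plant import r gives the robot as it stands. The module is installed in compiled form; this text tells all that it offers.
- The arm moves only by the tool step_arm, never from a script. Its argument "increments" is a list of rows, each a list of 2 entries, a list of its own where there are three numbers: the shift along the world's x, y, z in cm, then the turn, a rotation vector about the world's x, y, z in degrees. A call has exactly 10 rows; each row shifts and turns the commanded pose from where the row before left it; what a row does not reach is not made up. A row lasts 1/10 s, in which the tool goes at most 50 mm and 8.59 degrees, less where a joint would pass 70% of its speed; a pose out of reach is approached as far as the arm can. A call is refused whole if a number of a shift passes 5 or a number of a turn 8.59, either way. A call with a gripper value outside its range is refused whole. "fingers" is the opening, from 0 (shut) to 1 (fully open), set as the call begins (left out, the last holds). The fingers move at their own pace and stop on an object; "grip_force" is the grip in N (left out, the last holds). Time passes only in rows, so rows that do not move let the fingers close, or fill a call up. It gives the time, the measured TCP pose, the force, the opening and the grip force at its end, in the units of the state.
- r.get_state(): the state, without advancing time (a new reading comes with each control period).
- r.snapshot(name): name is "side" or "top"; returns (picture, depth): 400x640x3 uint8, red, green, blue; 400x640 float32, m along the optical axis (not along the pixel's ray), 0 where there is no reading.
- r.calibration(name): a dict with "fov_y" (degrees; the focal length in pixels is half the picture's height over the tangent of half this angle, whatever the lens; pixels are square), "cx", "cy" (the principal point, pixels), "R" (3x3) and "t" (3): a world point X has camera coordinates R X + t. Camera axes: x right, y down, z forward; pixel columns grow to the right and rows downward; lengths in m; the calibration is good to about 2 mm. A picture is of the moment at which its call begins. calibration takes no time and is no camera call.
- r.finish_job(): hands the job in; it is judged then, once.
The state is a dict: "clock": time; "q": joint angles; "qd": joint speeds; "joint_torque": joint torques, N m; "tool_pos": TCP position; "eef_rot": TCP orientation; "contact_force": force on the tool from outside, world axes, zero at the start; "moment": the same for the moment, N m; "opening": opening from 0.0 (shut) to 1.0 (fully open); "finger_force": force on a finger pad.
Only numpy, scipy, OpenCV 4.12 (cv2) and the standard library are available. Lean on these libraries where they do the work, as an engineer would, in place of code of your own. Each camera call takes 0.05 s, during which the arm holds its last target. There are 200 camera calls.

### The job

The white lens case has been left standing on its edge inside the open instrument box, so the box cannot be shut. With the fingertips only, push the case over so that it lies flat on the floor of the box (either broad face up), then push the hinged lid over until it is fully shut. Never pinch or lift the case, push gently without slamming the lid, leave the little dropper bottle standing in the box, and do not disturb the things around the box.

Things in the scene. Friction and masses are not known exactly. Their poses are not given: they have to be found in the camera images.
- box: Black open-topped instrument box with grey lined floor, fixed to the table. Outside 160 (its x) by 260 mm (its y), rim 55 mm above the table, walls 5 mm, floor inside 8 mm above the table. Origin: centre of its underside. Its x axis points to the hinge side, which faces the robot's right (world -y, within about 20 degrees); its y runs along the hinge, z up.
- lid (a joint): Angle of the box's lid in rad: 0 = fully shut, flat on the rim; it starts open at 1.75 to 1.95, standing up and leaning slightly outwards, away from the box (limit 2.0). The hinge is stiff: the lid stays at whatever angle it is left, and takes about 2 to 4 N at its free edge to swing.
- lid_hinge (a point): Middle of the lid's hinge line, at the box's rim (box x = +80 mm, y = 0, 55.5 mm above the table). The lid is a flat black plate, 160 mm from hinge line to free edge, 260 mm along the hinge, 8 mm thick; its inner face contains the hinge line. The two steel clasps on its free edge are look only.
- lid_edge (a point): Middle of the lid's free edge, on its outer face: 160 mm from the hinge line and 8 mm out from the inner face. With the lid open it is about 210 mm above the table.
- case: White rigid lens case, 100 (its x) by 32 thick (y) by 95 mm high (z), 0.2 kg, a grey ring on each broad face. Stands on edge in the box, z up, top 103 mm above the table, at either end of the box (about 75 mm from its middle), broad faces looking along the box's y within 9 degrees; can fall flat only towards the middle. Origin: centre of the face it stands on. Lying flat, its y is vertical.
- case_center (a point): Centre of the lens case, 47.5 mm along its z from its origin; lying flat on the box's floor it is 24 mm above the table.
- dropper: Small white-capped dropper bottle, 24 mm diameter, 44 mm high, standing on the box's floor at the far end of the box from the case. Origin: centre of its underside. It fits under the shut lid.
- drum: Black round drum, 102 mm diameter, 92 mm high, standing on the table to the robot's right of the box, beyond the lid. Bystander. Origin: centre of its underside.
- penlight: Aluminium penlight with a black head, about 135 mm long, 18 mm thick, lying on the table to the right of the box. Bystander. Origin: under the middle of its shaft; x along it.
- spray: Closed jar, 60 mm diameter, 120 mm high, standing on the table to the robot's left of the box. Bystander. Origin: centre of its underside.
Not all that is in view belongs to the job. Of the things like the case, leave any that is black, orange or purple; of the rest the smaller one is meant.

How it is judged:
On the way, in this order (a step that is already met when the one before it is completed fails the run):
1. the lens case lies flat on the floor of the box while the lid still stands open (angle between the y axis of case and the z axis of box, either way round below 0.12 rad and z of case_center in the frame of box between 0.01 and 0.034 m and x of case_center in the frame of box between -0.08 and 0.08 m and y of case_center in the frame of box between -0.13 and 0.13 m and value of joint lid above 1.2 rad), for 0.2 s.
2. the lid is pushed fully shut (value of joint lid below 0.04 rad), for 0.2 s.
At the end, for the whole second after the job is handed in: The lens case lies flat (within 7 degrees) and at rest on the floor of the box, the lid is shut (within 0.04 rad, about 6 mm at its free edge), and the dropper bottle stands upright in the box (within 11 degrees) (angle between the y axis of case and the z axis of box, either way round below 0.12 rad and z of case_center in the frame of box between 0.01 and 0.034 m and x of case_center in the frame of box between -0.08 and 0.08 m and y of case_center in the frame of box between -0.13 and 0.13 m and value of joint lid below 0.04 rad and linear speed of case below 0.02 m/s and angle between dropper's own z axis and vertical below 0.2 rad); the robot touches nothing.
It fails at once if the lens case is lifted or carried (its centre more than about 15 mm higher than it stood, or its underside edge more than 25 mm off its lying height) (height (world z) of case_center above 0.071 m or height (world z) of case above 0.05 m).
It fails at once if the lens case is squeezed or struck hard (over 40 N from the fingers) (contact force between the fingers and case above 40 N).
It fails at once if the lid is slammed (it swings shut faster than 3 rad/s) (velocity of joint lid below -3 rad/s).
It fails at once if the dropper bottle is knocked over, lifted or pushed more than 25 mm (angle between dropper's own z axis and vertical above 0.5 rad or distance of dropper from where it was at the start of the episode above 0.025 m).
It fails at once if a bystander on the table is moved more than 20 mm (distance of any of drum, penlight, spray from where it was at the start of the episode above 0.02 m).
It also fails if it takes over 54 s, if anything falls off the work surface, if the arm or the gripper's body presses on something with over 40 N, if the wrist force passes 120 N, or if a joint passes its speed limit or range.

## Working session

There is one attempt and no reset: what is moved stays moved. The work goes in short steps, Python scripts to look and compute and a tool call to move; the robot and the scene stay as the last step left them, time stands still between calls to the robot, and variables do not carry over. Pictures are saved under pics/ and viewed, at most 10 in all, crops included, and the job is handed in when it is done.

Besides the shell and the picture viewer there is one more tool, called in YAML: its name, and indented under it one key for each argument. step_arm: Moves the arm, as the interface text tells. Its arguments: {"type":"object","properties":{"increments":{"type":"array","items":{"type":"array"}},"fingers":{"type":"number"},"grip_force":{"type":"number"}},"required":["increments"]}

```bash
mkdir -p pics; python3 - <<'E'
from plant import r
import cv2,numpy as np
for n in("top","side"):
    p,d=r.snapshot(n); cv2.imwrite(f"pics/{n}0.png",p[:,:,::-1]); np.save(f"pics/{n}0.npy",d)
    c=r.calibration(n); print(n,c)
print(r.get_state())
E
```

```text
top {'fov_y': 42.28387263662557, 'cx': 308.3032031340888, 'cy': 201.39339104825513, 'R': array([[ 0.05691828, -0.99837714,  0.00184306],
       [-0.97000026, -0.05573732, -0.23662807],
       [ 0.23634679,  0.0116807 , -0.97159856]]), 't': array([-0.01867849,  0.5364191 ,  1.31809526])}
side {'fov_y': 48.56768377738969, 'cx': 314.4355415060502, 'cy': 197.25146194912833, 'R': array([[ 0.96426638, -0.26443954, -0.01618854],
       [-0.17859216, -0.60366262, -0.77697894],
       [ 0.19569154,  0.75210582, -0.6293184 ]]), 't': array([-0.50434419,  0.1549493 ,  1.24355803])}
{'clock': 0.1, 'q': array([-1.29618885,  0.68992491, -0.19450272,  1.56619676,  0.1573093 ,
        0.90251674, -0.21512451]), 'qd': array([-0.00035713, -0.00247369, -0.00127765, -0.00238641, -0.00132629,
       -0.00112164, -0.00018199]), 'joint_torque': array([-3.59851496e-03, -5.28500891e+01, -1.27181567e+00, -1.53836578e+01,
       -5.25642559e-02,  2.02839656e-03,  3.50448920e-05]), 'tool_pos': array([0.14896742, 0.60635983, 0.2042859 ]), 'eef_rot': array([ 1.20093707e-01,  9.92762216e-01, -8.27033393e-04, -3.10442532e-05]), 'contact_force': array([-0.00099907, -0.70890216, -0.38969496]), 'moment': array([ 0.0357055 , -0.05996923,  0.0360889 ]), 'finger_force': 0.0, 'opening': 0.9997294470797495}
```

View pics/top0.png

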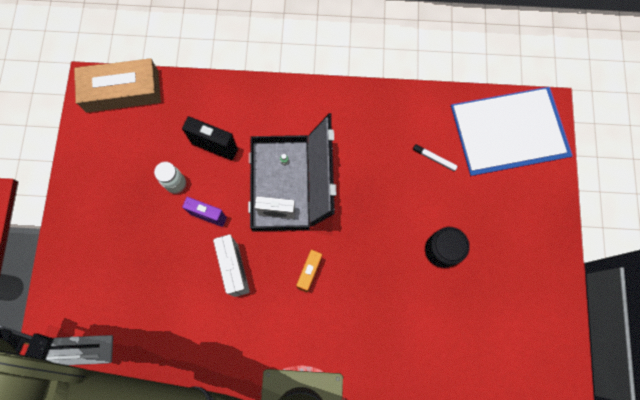

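View pics/side0.png

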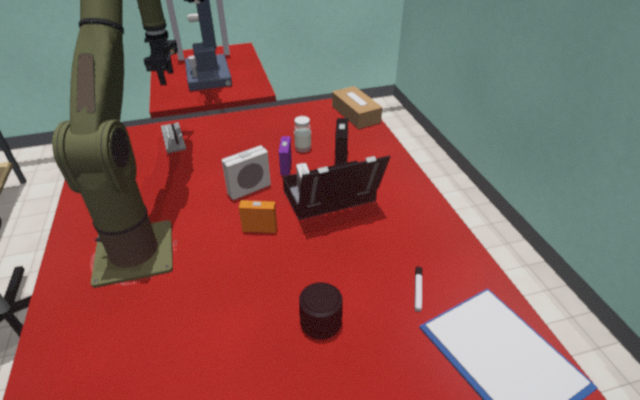

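The top view shows the box around (290,183), with its hinge on the right. The case is at the near end (275,206) and the dropper at (284,159). The decoys (purple, orange, large white) stand outside the box.

```bash
cat > h.py <<'E'
from plant import r
import cv2,numpy as np
def ray(n,u,v):
    c=r.calibration(n); f=200/np.tan(np.radians(c['fov_y']/2))
    R,t=c['R'],c['t']; return -R.T@t, R.T@np.array([(u-c['cx'])/f,(v-c['cy'])/f,1])
def onz(n,u,v,z):
    o,d=ray(n,u,v); return o+d*(z-o[2])/d[2]
def cloud(n,d):
    c=r.calibration(n); f=200/np.tan(np.radians(c['fov_y']/2))
    v,u=np.mgrid[:400,:640]; P=np.stack([(u-c['cx'])/f*d,(v-c['cy'])/f*d,d],-1)-c['t']
    return P@c['R']
def crop(n,name,u0,v0,w,h,s):
    p,d=r.snapshot(n); cv2.imwrite(f"pics/{name}.png",cv2.resize(p[v0:v0+h,u0:u0+w,::-1],None,fx=s,fy=s,interpolation=cv2.INTER_CUBIC)); return d
E
python3 - <<'E'
from h import *
p=cv2.imread('pics/top0.png'); cv2.imwrite('pics/c1.png',cv2.resize(p[105:240,180:360],None,fx=4.4,fy=4.4,interpolation=cv2.INTER_CUBIC))
d=np.load('pics/top0.npy'); P=cloud('top',d)
for u,v in [(265,205),(275,206),(290,207),(265,180),(285,180),(284,157),(284,165),(315,160),(325,160),(325,190),(251,180),(275,229),(275,138)]: print(u,v,P[v,u].round(3))
E
```

```text
265 205 [0.512 0.123 0.101]
275 206 [0.51  0.097 0.103]
290 207 [0.51  0.058 0.102]
265 180 [0.605 0.138 0.007]
285 180 [0.609 0.082 0.006]
284 157 [0.661 0.086 0.054]
284 165 [0.652 0.087 0.008]
315 160 [0.637 0.    0.116]
325 160 [ 0.615 -0.025  0.187]
325 190 [ 0.21  -0.004  1.408]
251 180 [0.59  0.171 0.055]
275 229 [0.464 0.098 0.025]
275 138 [0.721 0.116 0.036]
```

View pics/c1.png

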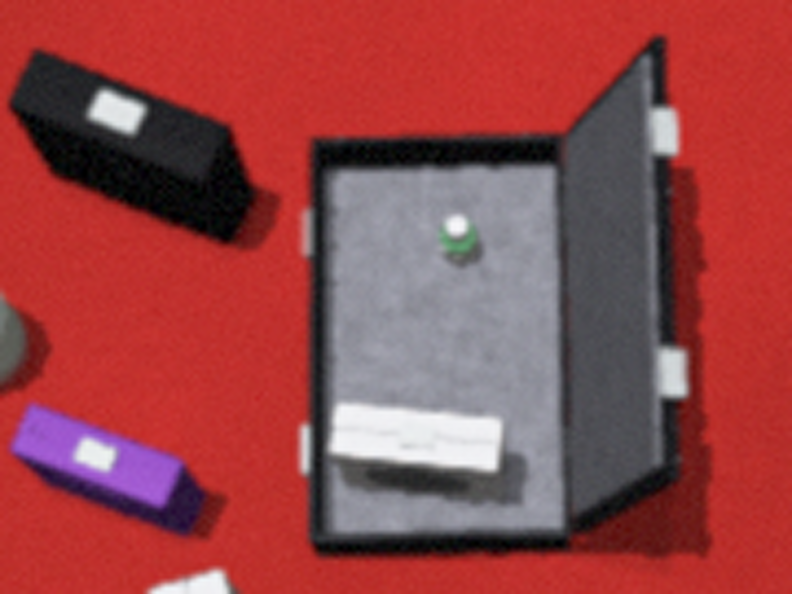

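The crop shows the rim corners at (312,142), (312,550), (570,547) and (562,137). The case-top corners are (337,403), (503,417), (498,472) and (329,457), and the dropper cap is at (457,225).

```bash
python3 - <<'E'
from h import *
g=lambda x,y,z:onz('top',180+x/4.4-.4,105+y/4.4-.4,z).round(4)
print('rim');R=[g(*c,.055) for c in [(312,142),(312,550),(570,547),(562,137)]];print(*R,sum(R)/4, np.linalg.norm(R[0]-R[1]),np.linalg.norm(R[1]-R[2]))
print('case');R=[g(*c,.103) for c in [(337,403),(503,417),(498,472),(329,457)]];print(*R,sum(R)/4,np.linalg.norm(R[0]-R[1]),np.linalg.norm(R[1]-R[2]))
print('drop',g(457,225,.052))
d=np.load('pics/top0.npy'); P=cloud('top',d).reshape(-1,3)
m=(abs(P[:,2]-.102)<.006)&(P[:,0]>.45)&(P[:,0]<.56)&(P[:,1]>.0)&(P[:,1]<.17)
q=P[m]; rect=cv2.minAreaRect(q[:,:2].astype(np.float32)); print(rect, m.sum())
m=(abs(P[:,2]-.055)<.004)&(P[:,0]>.42)&(P[:,0]<.76)&(P[:,1]>-.02)&(P[:,1]<.19)
print(cv2.minAreaRect(P[m][:,:2].astype(np.float32)),m.sum())
m=(P[:,2]>.08)&(P[:,0]>.4)&(P[:,0]<.8)&(P[:,1]<.04)&(P[:,1]>-.1)
L=P[m];c=L.mean(0);u,s,v=np.linalg.svd(L-c,full_matrices=False);print('lid',c,v[2],L.max(0),L.min(0))
# objects on other heights
for n,(a,b,e,f) in dict(case2=(.3,.5,.12,.3),orange=(.3,.5,0,.12),purple=(.45,.65,.2,.33)).items():
    m=(P[:,0]>a)&(P[:,0]<b)&(P[:,1]>e)&(P[:,1]<f)&(P[:,2]>.04);print(n,P[m].max(0),P[m].min(0))
E
```

```text
rim
[0.7137 0.1828 0.055 ] [0.4531 0.161  0.055 ] [0.4639 0.0056 0.055 ] [0.7261 0.0255 0.055 ] [0.5892   0.093725 0.055   ] 0.2615102292454351 0.15577483750593354
case
[0.5334 0.1477 0.103 ] [0.5305 0.0492 0.103 ] [0.4971 0.05   0.103 ] [0.5004 0.1498 0.103 ] [0.51535  0.099175 0.103   ] 0.09854268110823858 0.033409579464578704
drop [0.665  0.0879 0.052 ]
((0.5197353363037109, 0.07326962798833847), (0.046829018741846085, 0.15414351224899292), 8.935320854187012) 451
((0.5938781499862671, 0.09300757199525833), (0.260986328125, 0.16262048482894897), 4.8426194190979) 524
lid [ 0.59542285 -0.01912351  0.15700299] [-0.07342984  0.93231896  0.35410369] [0.73307078 0.01774115 0.2147688 ] [ 0.40048985 -0.0526074   0.08000661]
case2 [0.49988477 0.29980511 0.14345423] [0.30007922 0.12040811 0.04011894]
orange [0.49997617 0.11825173 0.10921582] [3.01183944e-01 2.63945492e-05 4.01667487e-02]
purple [0.52294913 0.32955622 0.10206984] [0.46501509 0.23600144 0.04014532]
```

step_arm:
  increments:
    - [[0,0,5],[0,0,0]]
    - [[0,0,5],[0,0,0]]
    - [[2.2,-3.4,0],[0,0,1.5]]
    - [[2.2,-3.4,0],[0,0,1.5]]
    - [[2.2,-3.4,0],[0,0,1.5]]
    - [[2.2,-3.4,0],[0,0,1.5]]
    - [[2.2,-3.4,0],[0,0,1.5]]
    - [[2.2,-3.4,0],[0,0,1.5]]
    - [[2.2,-3.4,0],[0,0,1.5]]
    - [[2.2,-3.4,0],[0,0,1.5]]
  fingers: 0

```text
clock: 1.1
tool_pos: [0.3256, 0.3332, 0.3048]
eef_rot: [0.015, 1.0, -0.0, -0.0]
contact_force: [0.5, 1.0, 0.4]
opening: 0.115
finger_force: 0.0
```

step_arm:
  increments:
    - [[2.2,-3.3,0],[0,0,0]]
    - [[2.2,-3.3,0],[0,0,0]]
    - [[2.2,-3.3,0],[0,0,0]]
    - [[2.2,-3.3,0],[0,0,0]]
    - [[2.2,-3.3,0],[0,0,0]]
    - [[2.2,-3.3,0],[0,0,0]]
    - [[2.0,-3.3,0],[0,0,0]]
    - [[0,0,0],[0,0,0]]
    - [[0,0,0],[0,0,0]]
    - [[0,0,0],[0,0,0]]

```text
clock: 2.1
tool_pos: [0.4762, 0.1053, 0.3049]
eef_rot: [0.015, 1.0, 0.0, -0.0]
contact_force: [-0.8, 1.0, 0.4]
opening: 0.007
finger_force: 0.0
```

step_arm:
  increments:
    - [[0,-0.5,-3],[0,0,0]]
    - [[0,0,-3],[0,0,0]]
    - [[0,0,-3],[0,0,0]]
    - [[0,0,-3],[0,0,0]]
    - [[0,0,-3],[0,0,0]]
    - [[0,0,-2.5],[0,0,0]]
    - [[0,0,-2],[0,0,0]]
    - [[0,0,-1.5],[0,0,0]]
    - [[0,0,-0.7],[0,0,0]]
    - [[0,0,0],[0,0,0]]

```text
clock: 3.1
tool_pos: [0.4762, 0.1002, 0.0875]
eef_rot: [0.015, 1.0, 0.0, -0.001]
contact_force: [-0.4, -0.3, 0.7]
opening: 0.004
finger_force: 0.0
```

```bash
python3 - <<'E'
from h import *
crop("side","s1",240,120,170,120,4.6)
E
```

```text
(no output)
```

View pics/s1.png

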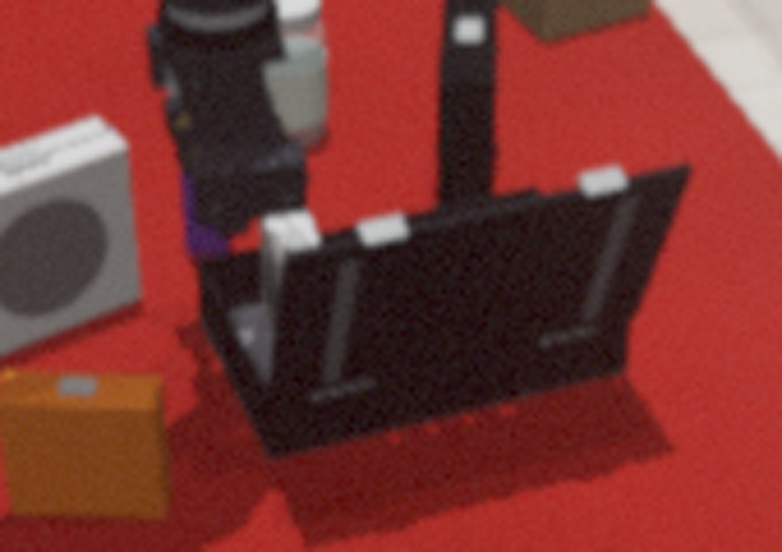

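The fingers are behind the white case, whose top edge is at crop (290,230), and clear of everything else. I'll push slowly.

step_arm:
  increments:
    - [[0.4,0,0],[0,0,0]]
    - [[0.4,0,0],[0,0,0]]
    - [[0.4,0,0],[0,0,0]]
    - [[0.3,0,0],[0,0,0]]
    - [[0.3,0,0],[0,0,0]]
    - [[0.3,0,0],[0,0,0]]
    - [[0.3,0,0],[0,0,0]]
    - [[0.3,0,0],[0,0,0]]
    - [[0.3,0,0],[0,0,0]]
    - [[0,0,0],[0,0,0]]

```text
clock: 4.15
tool_pos: [0.5076, 0.099, 0.088]
eef_rot: [0.016, 1.0, 0.0, 0.0]
contact_force: [-0.3, 0.5, -0.6]
opening: 0.005
finger_force: 0.0
```

```bash
python3 - <<'E'
from h import *
p,d=r.snapshot('side');P=cloud('side',d);p=p.astype(int)
m=(p.min(-1)>150)&(P[...,0]>.45)&(P[...,0]<.64)&(P[...,1]>.02)&(P[...,1]<.16)&(P[...,2]>.03)&(P[...,2]<.13)
q=P[m];print(m.sum(),q.min(0),q.max(0),r.get_state()['contact_force'])
E
```

```text
Traceback (most recent call last):
ValueError: zero-size array to reduction operation minimum which has no identity
```

```bash
python3 - <<'E'
from h import *
d=crop("top","t2",230,105,130,135,4.4)
P=cloud('top',d)
for u,v in [(265,175),(265,185),(265,195),(285,175),(285,185),(285,195),(265,205),(284,158)]: print(u,v,P[v,u].round(3))
E
```

```text
265 175 [0.387 0.058 0.804]
265 185 [0.373 0.056 0.808]
265 195 [0.361 0.055 0.807]
285 175 [0.391 0.034 0.795]
285 185 [0.375 0.032 0.807]
285 195 [0.363 0.032 0.803]
265 205 [0.35  0.055 0.802]
284 158 [0.412 0.036 0.797]
```

View pics/t2.png

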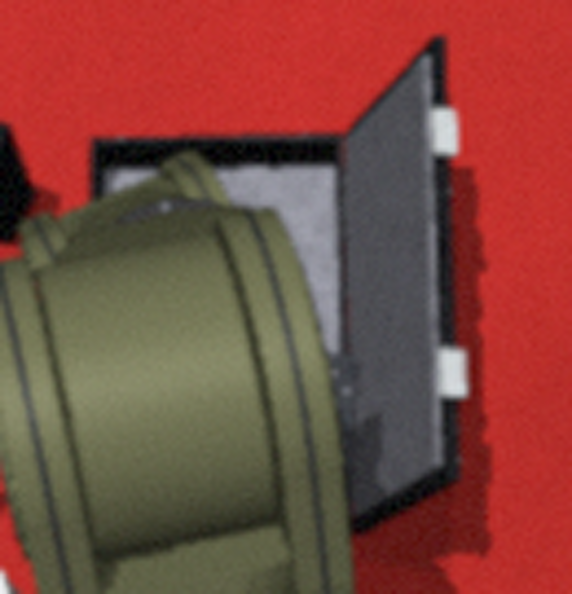

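The arm hides the box interior from the top camera, so I'll check from the side.

```bash
python3 - <<'E'
from h import *
crop("side","s2",270,140,100,80,7)
E
```

```text
(no output)
```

View pics/s2.png

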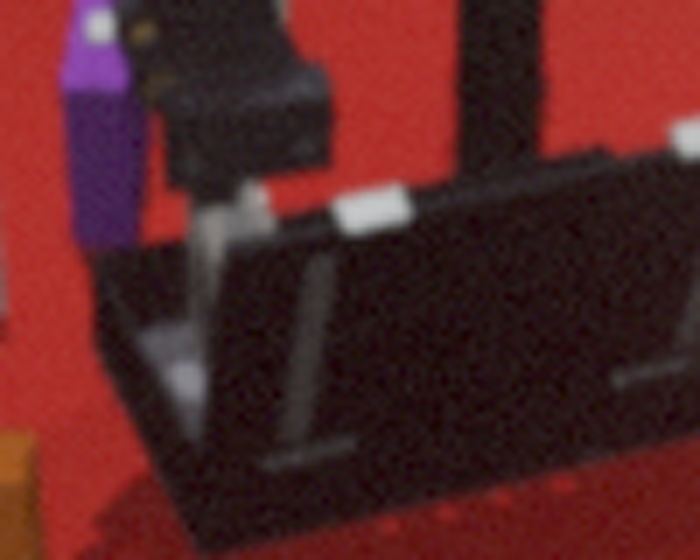

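The case is still up and tilted slightly, with its top at about (250,205) in the crop. I'll keep pushing.

step_arm:
  increments:
    - [[0.2,0,0],[0,0,0]]
    - [[0.2,0,0],[0,0,0]]
    - [[0.2,0,0],[0,0,0]]
    - [[0.2,0,0],[0,0,0]]
    - [[0.2,0,0],[0,0,0]]
    - [[0.2,0,0],[0,0,0]]
    - [[0.2,0,0],[0,0,0]]
    - [[0.2,0,0],[0,0,0]]
    - [[0.2,0,0],[0,0,0]]
    - [[0,0,0],[0,0,0]]

```text
clock: 5.3
tool_pos: [0.5254, 0.099, 0.0881]
eef_rot: [0.016, 1.0, 0.0, 0.0]
contact_force: [-0.3, -0.4, 0.4]
opening: 0.005
finger_force: 0.0
```

```bash
python3 - <<'E'
from h import *
crop("side","s3",270,140,100,80,7)
E
```

```text
(no output)
```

View pics/s3.png

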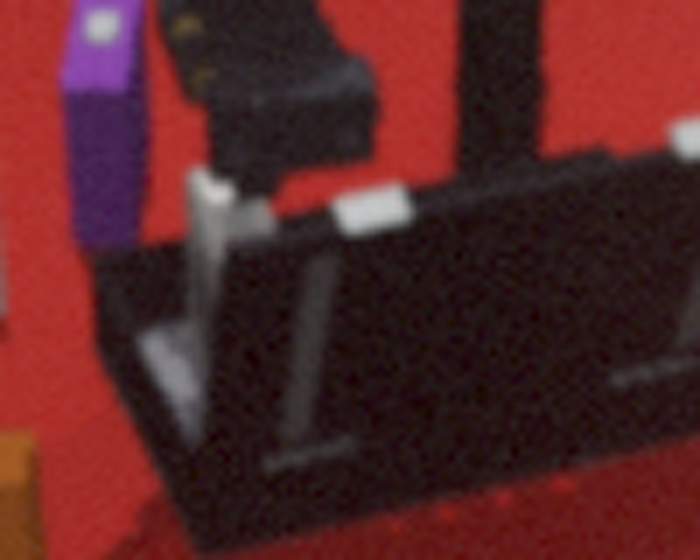

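```bash
python3 - <<'E'
from h import *
c=r.calibration('side');f=200/np.tan(np.radians(c['fov_y']/2))
def pr(X):
    q=c['R']@np.array(X)+c['t'];uv=f*q[:2]/q[2]+[c['cx'],c['cy']];return ((uv-[270,140])*7).round()
s=r.get_state();t=s['tool_pos'];print(t,s['eef_rot'])
print('tcp',pr(t),pr(t+[0,0,.064]))
for X in [(.5334,.1477,.103),(.5305,.0492,.103),(.4971,.05,.103),(.5004,.1498,.103),(.4971,.05,.008),(.545,.05,.107)]: print(X,pr(X))
p,d=r.snapshot('side');P=cloud('side',d)
for a,b in [(205,185),(215,195),(250,215),(205,250),(290,120),(255,185)]: print(a,b,P[140+b//7,270+a//7].round(3),p[140+b//7,270+a//7])
E
```

```text
[0.52513974 0.0989789  0.0880287 ] [1.57314685e-02 9.99876251e-01 5.69232478e-05 3.06224158e-05]
tcp [253. 249.] [249. 127.]
(0.5334, 0.1477, 0.103) [243. 157.]
(0.5305, 0.0492, 0.103) [293. 284.]
(0.4971, 0.05, 0.103) [217. 297.]
(0.5004, 0.1498, 0.103) [170. 167.]
(0.4971, 0.05, 0.008) [224. 468.]
(0.545, 0.05, 0.107) [326. 270.]
205 185 [0.511 0.133 0.104] [185 183 181]
215 195 [0.513 0.127 0.103] [200 196 194]
250 215 [0.524 0.108 0.103] [115 113 114]
205 250 [0.503 0.098 0.095] [102  95  97]
290 120 [0.519 0.006 0.217] [42 31 35]
255 185 [0.522 0.084 0.135] [37 27 32]
```

```bash
python3 - <<'E'
from h import *
for n in('side','top'):
  p,d=r.snapshot(n);P=cloud(n,d)
  M=P.reshape(-1,3);m=(abs(M[:,0]-.525)<.08)&(M[:,1]>-.02)&(M[:,1]<.22)&(M[:,2]>.11)&(M[:,2]<.35)&(p.reshape(-1,3).max(1)<90)
  q=M[m]
  for z in np.arange(.11,.30,.01):
    k=q[(q[:,2]>=z)&(q[:,2]<z+.01)]
    if len(k): print(n,round(z,2),len(k),k.min(0)[:2].round(3),k.max(0)[:2].round(3))
E
```

```text
side 0.11 41 [ 0.475 -0.02 ] [ 0.604 -0.012]
side 0.12 12 [ 0.516 -0.02 ] [0.602 0.087]
side 0.13 9 [0.516 0.08 ] [0.532 0.086]
side 0.18 19 [0.497 0.011] [0.552 0.18 ]
side 0.19 82 [0.489 0.006] [0.551 0.182]
side 0.2 126 [0.489 0.006] [0.554 0.181]
side 0.21 88 [0.488 0.001] [0.554 0.177]
side 0.22 306 [ 0.487 -0.001] [0.553 0.188]
side 0.23 71 [0.5   0.003] [0.546 0.104]
side 0.24 53 [0.5   0.054] [0.543 0.091]
side 0.25 43 [0.501 0.053] [0.539 0.071]
side 0.26 60 [0.489 0.053] [0.548 0.104]
side 0.27 123 [0.486 0.053] [0.555 0.101]
side 0.28 116 [0.487 0.058] [0.559 0.115]
side 0.29 48 [0.491 0.064] [0.55  0.094]
top 0.11 75 [ 0.473 -0.016] [ 0.604 -0.002]
top 0.12 71 [ 0.473 -0.019] [ 0.604 -0.005]
top 0.13 65 [ 0.484 -0.019] [ 0.604 -0.007]
top 0.14 53 [ 0.49 -0.02] [ 0.604 -0.011]
top 0.15 30 [ 0.534 -0.02 ] [ 0.604 -0.015]
top 0.16 6 [ 0.585 -0.019] [ 0.604 -0.019]
top 0.22 39 [0.492 0.006] [0.554 0.193]
top 0.23 10 [0.492 0.006] [0.547 0.189]
```

The body underside measures about 0.182 m in the images, against 0.152 m expected from the reported TCP. The true tip is therefore about 3 cm higher than reported, and the fingers passed over the case without touching it. I'll trust the cameras, back off and go 3 cm lower.

step_arm:
  increments:
    - [[-1.5,0,0],[0,0,0]]
    - [[-2,0,0],[0,0,0]]
    - [[-1.5,0,0],[0,0,0]]
    - [[0,0.3,0],[0,0,0]]
    - [[0,0,-0.8],[0,0,0]]
    - [[0,0,-0.8],[0,0,0]]
    - [[0,0,-0.7],[0,0,0]]
    - [[0,0,-0.5],[0,0,0]]
    - [[0,0,0],[0,0,0]]
    - [[0,0,0],[0,0,0]]

```text
clock: 6.5
tool_pos: [0.475, 0.1019, 0.0598]
eef_rot: [0.016, 1.0, -0.0, -0.0]
contact_force: [-0.4, 0.1, 0.1]
opening: 0.004
finger_force: 0.0
```

```bash
cat >> h.py <<'E'
def body(n='side'):
    t=r.get_state()['tool_pos']; p,d=r.snapshot(n);M=cloud(n,d).reshape(-1,3)
    m=(abs(M[:,0]-t[0])<.08)&(abs(M[:,1]-t[1])<.11)&(M[:,2]>t[2]+.04)&(M[:,2]<t[2]+.2)&(p.reshape(-1,3).max(1)<90); q=M[m]
    print('rep',t.round(4))
    for z in np.arange(t[2]+.04,t[2]+.14,.01):
        k=q[(q[:,2]>=z)&(q[:,2]<z+.01)]
        if len(k): print(round(z-t[2],2),len(k),k.min(0).round(3),k.max(0).round(3))
E
python3 - <<'E'
from h import *
body()
crop("side","s4",270,140,100,80,7)
E
```

```text
rep [0.475  0.1019 0.0598]
0.04 9 [0.463 0.079 0.1  ] [0.504 0.09  0.106]
0.09 13 [0.439 0.015 0.156] [0.503 0.021 0.16 ]
0.1 73 [0.437 0.012 0.16 ] [0.502 0.183 0.17 ]
0.11 116 [0.437 0.01  0.17 ] [0.509 0.186 0.18 ]
0.12 98 [0.437 0.006 0.18 ] [0.508 0.182 0.19 ]
0.13 212 [0.436 0.004 0.19 ] [0.503 0.189 0.2  ]
```

View pics/s4.png

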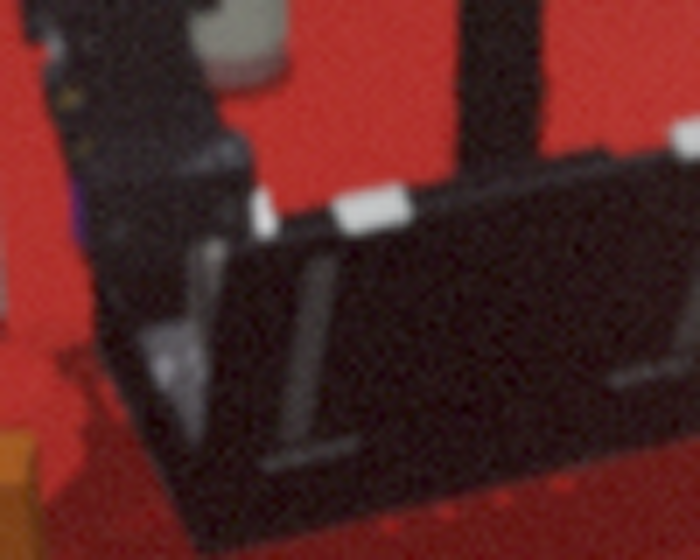

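The fingers are now lower, behind the case top (white at crop (262,215)). I'll go down slightly and push.

step_arm:
  increments:
    - [[0,0,-0.4],[0,0,0]]
    - [[0.5,0,0],[0,0,0]]
    - [[0.5,0,0],[0,0,0]]
    - [[0.5,0,0],[0,0,0]]
    - [[0.3,0,0],[0,0,0]]
    - [[0.3,0,0],[0,0,0]]
    - [[0.3,0,0],[0,0,0]]
    - [[0.3,0,0],[0,0,0]]
    - [[0.3,0,0],[0,0,0]]
    - [[0,0,0],[0,0,0]]

```text
clock: 7.6
tool_pos: [0.5057, 0.1021, 0.0561]
eef_rot: [0.016, 1.0, 0.0, 0.0]
contact_force: [1.0, -0.2, -0.7]
opening: 0.004
finger_force: 0.1
```

```bash
cat >> h.py <<'E'
def white():
    p,d=r.snapshot('side');P=cloud('side',d)
    m=(p.min(-1)>95)&(np.ptp(p.astype(int),-1)<25)&(P[...,0]>.45)&(P[...,0]<.66)&(P[...,1]>.0)&(P[...,1]<.17)&(P[...,2]>.02)&(P[...,2]<.14)
    q=P[m];print(len(q),q.min(0),q.max(0)) if len(q) else print('no white')
    if len(q): print(q[np.argsort(q[:,2])[-6:]].round(3))
E
python3 - <<'E'
from h import *
white()
E
```

```text
3 [0.50409392 0.12963296 0.02115456] [0.57876109 0.16816553 0.05459085]
[[0.504 0.13  0.021]
 [0.506 0.139 0.022]
 [0.579 0.168 0.055]]
```

step_arm:
  increments:
    - [[0.3,0,0],[0,0,0]]
    - [[0.3,0,0],[0,0,0]]
    - [[0.3,0,0],[0,0,0]]
    - [[0.3,0,0],[0,0,0]]
    - [[0.3,0,0],[0,0,0]]
    - [[0.3,0,0],[0,0,0]]
    - [[0.3,0,0],[0,0,0]]
    - [[0.3,0,0],[0,0,0]]
    - [[0,0,0],[0,0,0]]
    - [[0,0,0],[0,0,0]]

```text
clock: 8.65
tool_pos: [0.529, 0.102, 0.056]
eef_rot: [0.016, 1.0, 0.0, -0.0]
contact_force: [-0.6, -0.8, -0.4]
opening: 0.003
finger_force: 0.0
```

```bash
python3 - <<'E'
from h import *
white()
crop("side","s5",270,140,100,80,7)
E
```

```text
2 [0.47224669 0.08554946 0.04926465] [0.61309457 0.16897234 0.05510125]
[[0.472 0.086 0.049]
 [0.613 0.169 0.055]]
```

View pics/s5.png

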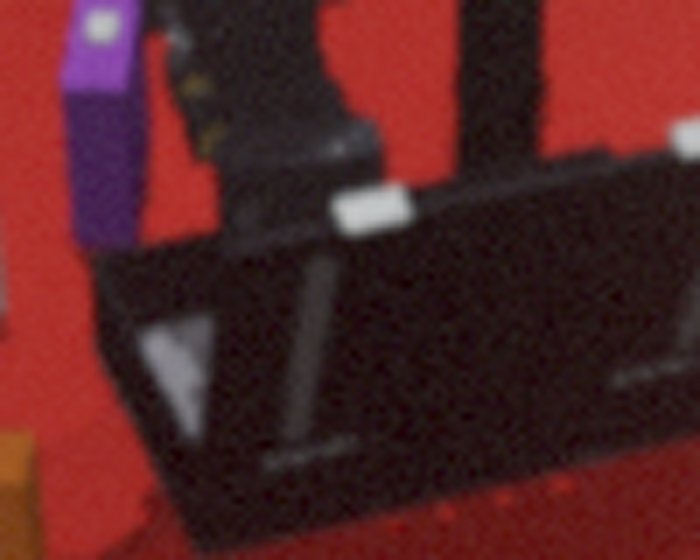

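The case has left its standing spot; the floor at crop (180,370) is now clear. I'll push 1 cm more for certainty, then rise and swing to the lid side.

step_arm:
  increments:
    - [[0.3,0,0],[0,0,0]]
    - [[0.3,0,0],[0,0,0]]
    - [[0.3,0,0],[0,0,0]]
    - [[0,0,0],[0,0,0]]
    - [[0,0,0],[0,0,0]]
    - [[0,0,4],[0,0,0]]
    - [[0,0,5],[0,0,0]]
    - [[0,0,5],[0,0,0]]
    - [[0,0,5],[0,0,0]]
    - [[0,0,5],[0,0,0]]

```text
clock: 9.75
tool_pos: [0.5373, 0.1018, 0.2982]
eef_rot: [0.016, 1.0, 0.0, -0.0]
contact_force: [1.7, -0.4, -0.5]
opening: 0.007
finger_force: 0.0
```

step_arm:
  increments:
    - [[1,-4,0],[0,0,0]]
    - [[1,-4,0],[0,0,0]]
    - [[1,-4,0],[0,0,0]]
    - [[1,-4,0],[0,0,0]]
    - [[1,-4,0],[0,0,0]]
    - [[1,-4,0],[0,0,0]]
    - [[0,-3.5,0],[0,0,0]]
    - [[0,0,0],[0,0,0]]
    - [[0,0,0],[0,0,0]]
    - [[0,0,0],[0,0,0]]

```text
clock: 10.75
tool_pos: [0.598, -0.1709, 0.296]
eef_rot: [0.014, 1.0, 0.001, -0.0]
contact_force: [0.5, 0.9, 0.1]
opening: 0.004
finger_force: 0.0
```

```bash
python3 - <<'E'
from h import *
d=crop("top","t3",180,105,180,135,4.4)
P=cloud('top',d)
for u,v in [(265,172),(265,180),(265,187),(275,180),(285,180),(285,187),(265,205),(284,157)]: print(u,v,P[v,u].round(3))
body('side')
E
```

```text
265 172 [0.62  0.137 0.038]
265 180 [0.597 0.135 0.038]
265 187 [0.577 0.133 0.039]
275 180 [0.597 0.107 0.043]
285 180 [0.6   0.08  0.039]
285 187 [0.579 0.078 0.04 ]
265 205 [0.533 0.132 0.009]
284 157 [0.661 0.086 0.052]
rep [ 0.5981 -0.1707  0.2961]
0.04 38 [ 0.586 -0.188  0.336] [ 0.604 -0.162  0.346]
0.05 12 [ 0.586 -0.188  0.348] [ 0.589 -0.162  0.355]
0.06 12 [ 0.587 -0.174  0.357] [ 0.589 -0.161  0.364]
0.07 15 [ 0.586 -0.186  0.366] [ 0.589 -0.161  0.376]
0.09 14 [ 0.561 -0.258  0.392] [ 0.592 -0.091  0.396]
0.1 197 [ 0.559 -0.262  0.396] [ 0.628 -0.085  0.406]
0.11 250 [ 0.56  -0.26   0.406] [ 0.626 -0.084  0.416]
0.12 216 [ 0.56  -0.266  0.416] [ 0.626 -0.082  0.426]
0.13 487 [ 0.56  -0.269  0.426] [ 0.626 -0.079  0.436]
0.14 310 [ 0.561 -0.267  0.436] [ 0.626 -0.085  0.446]
```

View pics/t3.png

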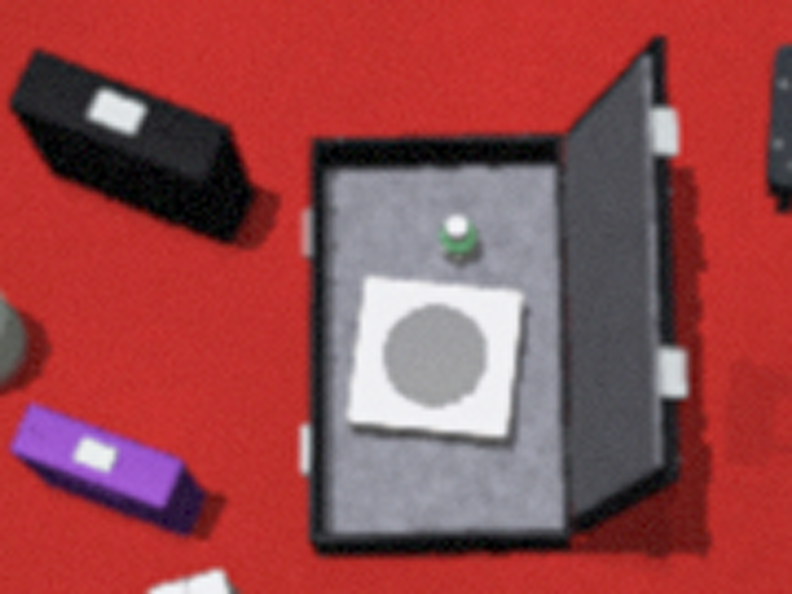

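The case lies flat, with its ring at crop (435,355), and the dropper at (457,235) stands undisturbed. Next is the lid. Camera measurements put the true tip at the reported position plus (-0.005, -0.004, +0.032) m.

step_arm:
  increments:
    - [[0,0,-3],[0,0,0]]
    - [[0,0,-3],[0,0,0]]
    - [[0,0,-3],[0,0,0]]
    - [[0,0,-3],[0,0,0]]
    - [[0,0,-3],[0,0,0]]
    - [[0,2,-0.3],[0,0,0]]
    - [[0,2,0],[0,0,0]]
    - [[0,2,0],[0,0,0]]
    - [[0,2,0],[0,0,0]]
    - [[0,1,0],[0,0,0]]

```text
clock: 11.85
tool_pos: [0.5982, -0.079, 0.1433]
eef_rot: [0.013, 1.0, 0.001, 0.0]
contact_force: [-0.6, 0.0, -0.6]
opening: 0.004
finger_force: 0.0
```

step_arm:
  increments:
    - [[0,0.5,0],[0,0,0]]
    - [[0,0.7,0],[0,0,0]]
    - [[0,0.7,0],[0,0,0]]
    - [[0,0.7,0],[0,0,0]]
    - [[0,0.7,0],[0,0,0]]
    - [[0,0.7,0],[0,0,0]]
    - [[0,0.7,0],[0,0,0]]
    - [[0,0.7,0],[0,0,0]]
    - [[0,0.7,0],[0,0,0]]
    - [[0,0.7,0],[0,0,0]]

```text
clock: 12.85
tool_pos: [0.5977, -0.0141, 0.1429]
eef_rot: [0.016, 1.0, 0.0, -0.0]
contact_force: [-0.9, -1.9, 1.0]
opening: -0.001
finger_force: 1.0
```

```bash
cat >> h.py <<'E'
def lid():
    p,d=r.snapshot('side');P=cloud('side',d).reshape(-1,3);c=p.reshape(-1,3).max(1)
    u=(P[:,0]-.5964)*.997+(P[:,1]-.0132)*.08; e=-(P[:,0]-.5964)*.08+(P[:,1]-.0132)*.997
    m=(c<90)&(abs(u)<.125)&(abs(u)>.06)&(np.hypot(e,P[:,2]-.0555)<.18)&(P[:,2]>.08)
    th=np.arctan2(P[m,2]-.0555,e[m]);print('lid pts',m.sum(),'angle deg',np.degrees(np.percentile(th,[5,25,50,75,95])).round(1))
E
python3 - <<'E'
from h import *
lid(); print(r.get_state()['contact_force'],r.get_state()['tool_pos'])
E
```

```text
lid pts 1508 angle deg [ 93.3  94.5  96.   99.  106.5]
[-1.86899818 -1.50381653  0.90298003] [ 0.5977081  -0.01219256  0.14287573]
```

The lid is moving and now near vertical, with about 2 N of reaction. I'll continue along the arc.

step_arm:
  increments:
    - [[0,1.2,0.1],[0,0,0]]
    - [[0,1.2,0.1],[0,0,0]]
    - [[0,1.1,-0.1],[0,0,0]]
    - [[0,1.1,-0.1],[0,0,0]]
    - [[0,1.05,-0.3],[0,0,0]]
    - [[0,1.05,-0.3],[0,0,0]]
    - [[0,1.0,-0.5],[0,0,0]]
    - [[0,1.0,-0.5],[0,0,0]]
    - [[0,0.9,-0.7],[0,0,0]]
    - [[0,0.9,-0.7],[0,0,0]]

```text
clock: 13.9
tool_pos: [0.598, 0.091, 0.1124]
eef_rot: [0.016, 1.0, 0.0, -0.0]
contact_force: [-0.9, -1.2, 0.3]
opening: 0.004
finger_force: 0.7
```

```bash
python3 - <<'E'
from h import *
lid(); print(r.get_state()['contact_force'],r.get_state()['tool_pos'])
E
```

```text
lid pts 1395 angle deg [44.1 45.7 47.3 50.1 57.4]
[ 0.30500911  0.48747534 -0.2709106 ] [0.59732973 0.09325459 0.1112975 ]
```

step_arm:
  increments:
    - [[0,0.8,-0.8],[0,0,0]]
    - [[0,0.8,-0.8],[0,0,0]]
    - [[0,0.65,-1.0],[0,0,0]]
    - [[0,0.65,-1.0],[0,0,0]]
    - [[0,0.5,-1.1],[0,0,0]]
    - [[0,0.5,-1.1],[0,0,0]]
    - [[0,0.2,-0.8],[0,0,0]]
    - [[0,0.1,-0.7],[0,0,0]]
    - [[0,0,-0.5],[0,0,0]]
    - [[0,0,0],[0,0,0]]

```text
clock: 14.95
tool_pos: [0.5977, 0.1318, 0.0344]
eef_rot: [0.016, 1.0, -0.0, -0.0]
contact_force: [0.3, 0.7, 0.2]
opening: 0.001
finger_force: 0.0
```

```bash
cat >> h.py <<'E'
def flat(n='side'):
    p,d=r.snapshot(n);P=cloud(n,d).reshape(-1,3)
    u=(P[:,0]-.5964)*.997+(P[:,1]-.0132)*.08; e=-(P[:,0]-.5964)*.08+(P[:,1]-.0132)*.997
    m=(abs(u)<.12)&(e>.02)&(e<.15)&(P[:,2]>.04)&(P[:,2]<.10)&(p.reshape(-1,3).max(1)<90)
    if n=='side': m&=abs(u)>.05
    for a in np.arange(.02,.15,.026):
        k=P[m&(e>=a)&(e<a+.026),2]; print(n,a.round(3),len(k),np.median(k).round(4) if len(k) else '')
E
python3 - <<'E'
from h import *
flat(); print(r.get_state()['contact_force'],r.get_state()['tool_pos'])
E
```

```text
side 0.02 227 0.0635
side 0.046 203 0.0646
side 0.072 179 0.0649
side 0.098 167 0.0659
side 0.124 122 0.0664
[-0.33497936 -0.16441387 -0.07627597] [0.5979996 0.1316851 0.0347719]
```

The lid is almost shut, about 0.03 rad open. I'll press down gently.

step_arm:
  increments:
    - [[0,0,-0.1],[0,0,0]]
    - [[0,0,-0.1],[0,0,0]]
    - [[0,0,-0.1],[0,0,0]]
    - [[0,0,-0.1],[0,0,0]]
    - [[0,0,-0.1],[0,0,0]]
    - [[0,0,0],[0,0,0]]
    - [[0,0,0],[0,0,0]]
    - [[0,0,0],[0,0,0]]
    - [[0,0,0],[0,0,0]]
    - [[0,0,0],[0,0,0]]

```text
clock: 16.0
tool_pos: [0.5984, 0.132, 0.0303]
eef_rot: [0.016, 1.0, 0.0, 0.0]
contact_force: [0.6, 0.5, 4.2]
opening: -0.002
finger_force: 2.2
```

step_arm:
  increments:
    - [[0,0,-0.1],[0,0,0]]
    - [[0,0,-0.1],[0,0,0]]
    - [[0,0,-0.1],[0,0,0]]
    - [[0,0,0],[0,0,0]]
    - [[0,0,0],[0,0,0]]
    - [[0,0,0],[0,0,0]]
    - [[0,0,0],[0,0,0]]
    - [[0,0,0],[0,0,0]]
    - [[0,0,0],[0,0,0]]
    - [[0,0,0],[0,0,0]]

```text
clock: 17.0
tool_pos: [0.5985, 0.132, 0.03]
eef_rot: [0.016, 1.0, 0.0, 0.001]
contact_force: [-4.7, -0.5, 25.6]
opening: 0.004
finger_force: 12.7
```

```bash
python3 - <<'E'
from h import *
flat(); print(r.get_state()['contact_force'],r.get_state()['tool_pos'])
E
```

```text
side 0.02 215 0.0625
side 0.046 207 0.0629
side 0.072 172 0.0626
side 0.098 163 0.0626
side 0.124 115 0.0626
[-5.25101854 -2.02816982 25.21287013] [0.59847694 0.13204163 0.03005329]
```

The lid is fully shut: it measures flat at 0.0626 m and is bottomed at 25 N. I'll retract.

step_arm:
  increments:
    - [[0,0,0.5],[0,0,0]]
    - [[0,0,1],[0,0,0]]
    - [[0,0,3],[0,0,0]]
    - [[0,0,4],[0,0,0]]
    - [[0,0,4],[0,0,0]]
    - [[0,0,4],[0,0,0]]
    - [[0,0,4],[0,0,0]]
    - [[0,0,2],[0,0,0]]
    - [[0,0,0],[0,0,0]]
    - [[0,0,0],[0,0,0]]

```text
clock: 18.05
tool_pos: [0.5973, 0.1319, 0.2514]
eef_rot: [0.016, 1.0, -0.0, -0.001]
contact_force: [0.2, -0.6, -1.0]
opening: 0.004
finger_force: 0.0
```

```bash
python3 - <<'E'
from h import *
flat(); print(r.get_state()['contact_force'],r.get_state()['tool_pos'])
print(r.finish_job())
E
```

```text
side 0.02 208 0.0627
side 0.046 187 0.0623
side 0.072 177 0.0626
side 0.098 169 0.063
side 0.124 159 0.0627
[ 0.21558942 -0.22189904  0.52431652] [0.59685697 0.13172935 0.25060203]
the job is handed in; nothing more can be done
None
```

The lens case was pushed flat, with the dropper still standing when last seen before closing; the lid is fully shut, the arm is clear and the job is handed in, though no verdict was returned.

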